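# Set up the drip coffee filter on a mug

### The job

Get the coffee things ready on the scale, building them up in this order: stand the green-spotted mug in the middle of the scale's round plate (so the scale can be zeroed with the empty mug on it), then seat the steel drip filter on the mug's mouth, then lower the press into the filter's chamber until it lies on the bottom, then close the chamber with the lid. Leave the two striped mugs where they are, and leave the finished stack standing upright, level and untouched.

Things in the scene. Friction and masses are not known exactly. Their poses are not given: they have to be found in the camera images.
- scale: White kitchen scale, 160 x 134 mm, fixed where it stands, with a round steel plate 120 mm across. Origin: on the worktop under the plate's centre, z up; the plate's flat top is at z = 22 mm. The display and two buttons lie beyond the plate, on the scale's -x side.
- spotted_mug: White mug with small green spots, 93 mm tall, 78 mm across, 222 g, empty, mouth 63 to 70 mm wide inside. Origin at the height of its underside but off the body's axis, which is at x = 0, y = +17 mm; z up, rim at z = 93. Handle, a loop on the -y side at x = 0, out to y = -57, z = 17 to 88; its upper arm (z = 60 to 85 at y = -42, 12 to 19 mm wide in x) can be pinched from above across x.
- filter: Steel one-cup drip filter, 150 g, round about z (up). Origin: centre of its underside. A spigot (44 to 55 mm wide, 7 mm deep) drops into a mug's mouth; a plate 98 mm wide, z = 7 to 11 mm, rests on the mug's rim. Open chamber above it: 64 mm wide outside (68 at its flared rim), 60 inside, floor z = 12, rim z = 60. Can be gripped across the chamber from above, fingertips above the plate.
- press: Press for the filter: perforated steel disc 52 mm across, 4 mm thick, with a thin upright stem and a black knob (14 mm across, z = 28 to 47 mm), 50 g. Origin: centre of the disc's underside, z up, round about z. It has 4 mm to spare all round in the chamber; lying on the floor there, its knob's top is 1 mm below the chamber's rim.
- lid: Filter's lid: shallow steel cap, 83 mm across at its open mouth (79 inside, 71 under the roof), with a black knob in the middle (18 mm across, z = 23 to 36, top at 38 mm; roof's top at z = 12 to 15), 60 g. Origin: centre of the mouth's plane, on which it stands; z up. Its skirt goes over the chamber's rim and the roof's underside, z = 10 mm, rests on that rim.
- yellow_mug: White mug with yellow stripes, 101 mm tall, about 86 mm across, origin at the height of its underside, 18 mm off the body's axis, which lies at y = +18 mm; handle on the -y side out to -60 mm. Not needed: to be left alone.
- dark_mug: White mug with dark grey and violet stripes, 90 mm tall, about 86 mm across, origin at the height of its underside, body's axis at y = +16 mm; handle on the -y side out to -60 mm. Not needed: to be left alone.

How it is judged:
On the way, in this order (a step that is already met when the one before it is completed fails the run):
1. the green-spotted mug stands released on the scale's plate (x of scale in the frame of spotted_mug between -0.02 and 0.02 m and y of scale in the frame of spotted_mug between -0.003 and 0.037 m and z of spotted_mug in the frame of scale between 0.019 and 0.025 m and angle between spotted_mug's own z axis and vertical below 0.08 rad and contact force between the fingers and spotted_mug below 0.05 N), for 0.2 s.
2. the filter sits released on that mug, on the scale (x of scale in the frame of spotted_mug between -0.02 and 0.02 m and y of scale in the frame of spotted_mug between -0.003 and 0.037 m and z of spotted_mug in the frame of scale between 0.019 and 0.025 m and angle between each of spotted_mug, filter's own z axis and vertical below 0.08 rad and x of filter in the frame of spotted_mug between -0.008 and 0.008 m and y of filter in the frame of spotted_mug between 0.009 and 0.025 m and z of filter in the frame of spotted_mug between 0.083 and 0.089 m and contact force between the fingers and filter below 0.05 N), for 0.2 s.
3. the press lies released on the floor of the filter's chamber (x of scale in the frame of spotted_mug between -0.02 and 0.02 m and y of scale in the frame of spotted_mug between -0.003 and 0.037 m and z of spotted_mug in the frame of scale between 0.019 and 0.025 m and angle between each of spotted_mug, filter's own z axis and vertical below 0.08 rad and x of filter in the frame of spotted_mug between -0.008 and 0.008 m and y of filter in the frame of spotted_mug between 0.009 and 0.025 m and z of filter in the frame of spotted_mug between 0.083 and 0.089 m and horizontal distance between press and filter below 0.01 m and z of press in the frame of filter between 0.009 and 0.015 m and angle between press's own z axis and vertical below 0.12 rad and contact force between the fingers and press below 0.05 N), for 0.2 s.
4. the lid closes the chamber, released (x of scale in the frame of spotted_mug between -0.02 and 0.02 m and y of scale in the frame of spotted_mug between -0.003 and 0.037 m and z of spotted_mug in the frame of scale between 0.019 and 0.025 m and angle between each of spotted_mug, filter's own z axis and vertical below 0.08 rad and x of filter in the frame of spotted_mug between -0.008 and 0.008 m and y of filter in the frame of spotted_mug between 0.009 and 0.025 m and z of filter in the frame of spotted_mug between 0.083 and 0.089 m and horizontal distance between press and filter below 0.01 m and z of press in the frame of filter between 0.009 and 0.015 m and angle between press's own z axis and vertical below 0.12 rad and horizontal distance between lid and filter below 0.008 m and z of lid in the frame of filter between 0.047 and 0.053 m and angle between lid's own z axis and vertical below 0.1 rad and contact force between the fingers and lid below 0.05 N), for 0.2 s.
At the end, for the whole second after the job is handed in: Spotted mug upright on the scale, axis within 20 mm of the plate's centre; filter level on its rim (8 mm off axis, 3 mm in height); press on the chamber's floor (10 mm, 3 mm); lid level on the chamber's rim (8 mm, 3 mm); all at rest; striped mugs within 20 mm of their places (x of scale in the frame of spotted_mug between -0.02 and 0.02 m and y of scale in the frame of spotted_mug between -0.003 and 0.037 m and z of spotted_mug in the frame of scale between 0.019 and 0.025 m and angle between each of spotted_mug, filter's own z axis and vertical below 0.08 rad and x of filter in the frame of spotted_mug between -0.008 and 0.008 m and y of filter in the frame of spotted_mug between 0.009 and 0.025 m and z of filter in the frame of spotted_mug between 0.083 and 0.089 m and horizontal distance between press and filter below 0.01 m and z of press in the frame of filter between 0.009 and 0.015 m and angle between press's own z axis and vertical below 0.12 rad and horizontal distance between lid and filter below 0.008 m and z of lid in the frame of filter between 0.047 and 0.053 m and angle between lid's own z axis and vertical below 0.1 rad and linear speed of each of spotted_mug, filter, press, lid below 0.03 m/s and distance of each of yellow_mug, dark_mug from where it was at the start of the episode below 0.02 m); the robot touches nothing.
It fails at once if a striped mug is shifted by more than 20 mm or tipped (distance of any of yellow_mug, dark_mug from where it was at the start of the episode above 0.02 m or angle between any of yellow_mug, dark_mug's own z axis and vertical above 0.3 rad).
It fails at once if the spotted mug is tipped by more than 0.6 rad (angle between spotted_mug's own z axis and vertical above 0.6 rad).
It also fails if it takes over 120 s, if anything falls off the work surface, if the arm or the gripper's body presses on something with over 40 N, if the wrist force passes 120 N, or if a joint passes its speed limit or range.

### The arm

A 6-joint arm with a two-finger parallel gripper is mounted at the origin on a cart in front of the work surface, level with it; the furniture and walls round the work are solid. World frame = base frame: x ahead of the robot, y to its left, z up, the work surface at z = 0. Lengths are in m, angles in rad, forces in N, time in s.
With the tool pointing down it reaches from about 0.375 to 0.75 m from the base axis. Payload 9 kg.
Tool frame: the origin (TCP) lies on the centre line of the jaws, within the pads' length; the fingertips stand 19 mm ahead of it and the grasp point (between the pads) is the TCP (nose_length is the z of the fingertips in the tool frame, in m); z points along the fingers, y is the line along which they close (so a half turn about z gives the same grasp; the last joint's range is limited). The gripper opens to 85 mm and grips with 20 to 120 N. Pads are 22 mm wide; open, the fingers measure 114 mm over their backs; the gripper's body (76 mm by 85 mm) begins 54 mm behind the grasp point. The pads swing forward as they close: fully open they stand 13 mm farther back than shut.
Start: joints at [-1.425, 0.104, 0.097, 1.564, 0, 1.353], TCP at [0.214, -0.561, 0.25] pointing down, gripper open.
Joint ranges: [-2.99, 2.99], [-0.84, 1.86], [-1.1, 1.16], [-1.84, 2.11], [-1.51, 1.56], [-3.14, 3.14]. Speed limits (rad/s): [2.22, 2.22, 2.57, 3.14, 3.14, 3.14].

### API

Orientations are given as a rotation vector (axis times angle).
In Python, from workcell import * gives the robot as it stands.
- The arm moves only by the tool arm_command, never from a script. Its argument "plan" is a list of rows, each a list of 4 numbers: the shift along the tool's x, y, z in mm, then the turn about the tool's z in rad. In form: [[tx, ty, tz, yaw], ...]. A call has 1 to 12 rows; each row is the pose to reach, as a shift and turn from the pose commanded when the call began, along the tool's axes at that moment; what a row does not reach only later rows make up. A row lasts 1/12 s, in which the tool goes at most 41.7 mm and 7.16 degrees, less where a joint would pass 70% of its speed; a pose out of reach is approached as far as the arm can. A call with a gripper value outside its range is refused whole. "claw" is the closure, from -1 (fully open) to 1 (shut), set as the call begins (left out, the last holds). The fingers move at their own pace and stop on an object; the grip force is fixed at half the most. Time passes only in rows, so rows that repeat a pose let the fingers close. It gives the time, the measured TCP pose, the force, the opening and the grip force at its end, in the units of the state.
- observe(): the state, without advancing time (a new reading comes with each control period).
- camera(name): name is "scene" or "top" or "wrist"; returns the picture (420x560x3 uint8, red, green, blue); there is no depth.
- get_calibration(name): a dict with "intrinsics" (3x3 intrinsics, pixels), "rvec" (rotation vector, rad) and "tvec" (3), from world to camera coordinates, as OpenCV has them; the wrist camera has in their place "tool_from_camera" (4x4, takes a point from camera to tool coordinates, whose origin is the TCP and whose axes are the flange's). Camera axes: x right, y down, z forward; pixel columns grow to the right and rows downward; lengths in m; the calibration is good to about 2 mm. The wrist camera is an equidistant fisheye: a pixel r from the principal point sees the ray r / f radians off the axis. A picture is of the moment at which its call begins: read the wrist's pose just before it. get_calibration takes no time and is no camera call.
- job_done(): hands the job in; it is judged then, once.
Trained networks look in the newest picture that a camera, given by its name, has taken for a name from the list of things; names that differ only in an ending like _2 or _b are one class to them, and where a whole thing is asked for, a point or a joint stands for the part that bears it (a point fixed in the world has none). Each returns a list of dicts, best first, with "score" (0 to 1); they miss things now and then, are a little off and sometimes report something else, mostly with a low value. They report only what shows in the picture. A call takes as long as a camera call.
- search_frame(query, camera): "box" ([centre column, centre row, width, height] in pixels, round what is visible of it).
- pinpoint(query, camera): "at" ([column, row] in pixels: a listed point, or the origin of a listed thing).
The state is a dict: "clock": time; "joints": joint angles; "qd": joint speeds; "joint_torque": joint torques, N m; "tool_pos": TCP position; "ee_rot": TCP orientation; "contact_force": force on the tool from outside, world axes, zero at the start; "torque": the same for the moment, N m; "gripper_width": finger opening in m; "grasp_force": force on a finger pad.
Only numpy, scipy, OpenCV 4.12 (cv2) and the standard library are available. Lean on these libraries where they do the work, as an engineer would, in place of code of your own. Each camera call takes 0.05 s, during which the arm holds its last target. There are 200 camera calls.

## Working session

There is one attempt and no reset: what is moved stays moved. The work goes in short steps, Python scripts to look and compute and a tool call to move; the robot and the scene stay as the last step left them, time stands still between calls to the robot, and variables do not carry over. Pictures are saved under pics/ and viewed, at most 14 in all, crops included, and the job is handed in when it is done.

Besides the shell and the picture viewer there is one more tool, called after "Request:" by a JSON object that holds its "method" and its "body". arm_command: Moves the arm, as the interface text tells. Its arguments: {"type":"object","properties":{"plan":{"type":"array"},"claw":{"type":"number"}},"required":["plan"]}

```bash
mkdir -p pics; cat > h.py <<'E'
from workcell import *
import numpy as np, cv2
from scipy.spatial.transform import Rotation as R
def ray(cam,uv):
    c=get_calibration(cam);K=np.array(c["intrinsics"]);uv=np.array(uv,float)
    if cam=="wrist":
        s=observe();T=np.array(c["tool_from_camera"])
        d=np.array([(uv[0]-K[0,2])/K[0,0],(uv[1]-K[1,2])/K[1,1]]);r=np.hypot(*d)+1e-12
        v=np.array([*(np.sin(r)*d/r),np.cos(r)])
        Rt=R.from_rotvec(s["ee_rot"]).as_matrix()
        return Rt@T[:3,3]+s["tool_pos"],Rt@T[:3,:3]@v
    Rc=R.from_rotvec(np.ravel(c["rvec"])).as_matrix();t=np.ravel(c["tvec"])
    return -Rc.T@t,Rc.T@np.linalg.inv(K)@np.array([*uv,1])
def atz(cam,uv,z):
    o,d=ray(cam,uv);return o+d*(z-o[2])/d[2]
def proj(cam,P):
    c=get_calibration(cam);K=np.array(c["intrinsics"]);P=np.atleast_2d(np.array(P,float))
    if cam=="wrist":
        s=observe();T=np.array(c["tool_from_camera"]);Rt=R.from_rotvec(s["ee_rot"]).as_matrix()
        p=((P-s["tool_pos"])@Rt-T[:3,3])@T[:3,:3]
        r=np.hypot(p[:,0],p[:,1]);th=np.arctan2(r,p[:,2])
        return np.c_[K[0,2]+K[0,0]*th*p[:,0]/r,K[1,2]+K[1,1]*th*p[:,1]/r]
    return cv2.projectPoints(P,np.ravel(c["rvec"]).astype(float),np.ravel(c["tvec"]).astype(float),K,None)[0][:,0]
def save(cam,n):
    im=camera(cam);cv2.imwrite("pics/"+n+".png",im[:,:,::-1]);return im
E
python3 - <<'E'
from h import *
np.set_printoptions(precision=3,suppress=True)
s=observe();print(s)
for c in ("scene","top","wrist"):
    save(c,c+"0");print(c,get_calibration(c))
    if c!="wrist":
        for n in ("scale","spotted_mug","filter","press","lid","yellow_mug","dark_mug"):
            p=pinpoint(n,c)[:2];print(n,[(np.round(q["at"]),round(q["score"],2),atz(c,q["at"],0)[:2]) for q in p],[(np.round(b["box"]),round(b["score"],2)) for b in search_frame(n,c)[:2]])
E
```

```text
{'clock': 0.0, 'joints': array([-1.425,  0.105,  0.096,  1.564,  0.   ,  1.353]), 'qd': array([ 0.   ,  0.001, -0.001,  0.002, -0.001,  0.001]), 'joint_torque': array([ -0.002, -55.694,  50.365,   0.017,  -0.   ,   0.   ]), 'tool_pos': array([ 0.213, -0.56 ,  0.25 ]), 'ee_rot': array([-3.088, -0.568, -0.   ]), 'contact_force': array([-0.042, -0.274, -0.377]), 'torque': array([-0.009,  0.017, -0.011]), 'grasp_force': 0.0, 'gripper_width': 0.08530669050993193}
scene {'intrinsics': array([[492.063,   0.   , 271.111],
       [  0.   , 492.063, 204.518],
       [  0.   ,   0.   ,   1.   ]]), 'rvec': array([ 0.944, -2.3  ,  1.247]), 'tvec': array([0.392, 0.227, 0.783])}
scale [(array([254., 190.]), 0.64, array([ 0.644, -0.037]))] [(array([258., 190.,  87.,  47.]), 0.58)]
spotted_mug [(array([187., 296.]), 0.83, array([0.467, 0.298]))] [(array([188., 281.,  53.,  73.]), 0.7)]
filter [(array([386., 181.]), 0.65, array([ 0.442, -0.296]))] [(array([259., 191.,  85.,  52.]), 0.62)]
press [(array([331., 208.]), 0.67, array([ 0.462, -0.103]))] [(array([334., 203.,  24.,  26.]), 0.61)]
lid [(array
[... 1057 characters left out ...]
6.]), 0.74, array([0.44 , 0.115]))] [(array([219., 265.,  35.,  38.]), 0.84)]
yellow_mug [(array([146., 199.]), 0.94, array([0.591, 0.277]))] [(array([130., 194.,  51.,  51.]), 0.9)]
dark_mug [(array([388., 186.]), 0.89, array([ 0.611, -0.268])), (array([323., 254.]), 0.72, array([ 0.461, -0.113]))] [(array([392., 185.,  49.,  49.]), 0.77), (array([287., 178.,  69.,  70.]), 0.73)]
wrist {'intrinsics': array([[325.192,   0.   , 276.068],
       [  0.   , 325.192, 216.975],
       [  0.   ,   0.   ,   1.   ]]), 'tool_from_camera': array([[-0.   , -0.945, -0.328,  0.084],
       [ 1.   , -0.   ,  0.   , -0.   ],
       [-0.   , -0.328,  0.945, -0.123],
       [ 0.   ,  0.   ,  0.   ,  1.   ]])}
```

View pics/scene0.png

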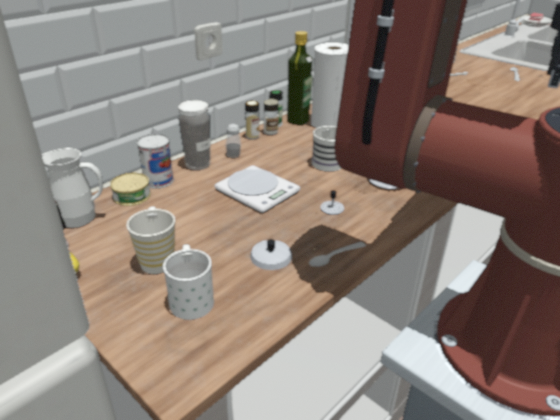

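View pics/top0.png

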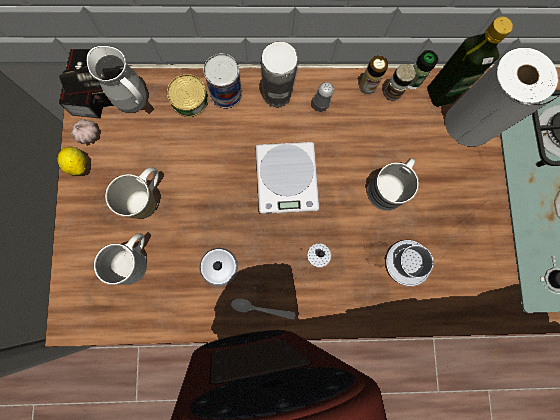

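The scene view shows the spotted mug at about (188,281), lid (272,254), scale (258,188) and press (333,203). The top view shows the mug at (120,262) with its handle toward the upper right at (140,240), the filter at (409,262) and the plate centre near (287,170).

```bash
cat >> h.py <<'E'
def go(x,y,z,yaw=None):
    "tool-axes shift in mm and turn to reach a world TCP point, tool x at world angle yaw"
    s=observe();Rt=R.from_rotvec(s["ee_rot"]).as_matrix();cur=np.arctan2(Rt[1,0],Rt[0,0])
    t=Rt.T@(np.array([x,y,z])-s["tool_pos"])*1000
    w=0 if yaw is None else -((yaw-cur+np.pi)%(2*np.pi)-np.pi)
    print("shift",np.round(t,1),"turn",round(w,3),"at",np.round(s["tool_pos"],4),"yaw",round(cur,3),"tilt",round(np.arccos(-Rt[2,2]),4),"j",np.round(s["joints"],2),"t",round(s["clock"],2))
E
python3 - <<'E'
from h import *
go(.5,-.2,.28);go(.49,.27,.28,2.39)
im=cv2.imread("pics/top0.png")
cv2.imwrite("pics/crop.png",cv2.resize(im[225:300,80:160],None,fx=7,fy=7,interpolation=2))
E
```

```text
shift [ 396.1 -235.2  -29.7] turn 0 at [ 0.2135 -0.5608  0.2504] yaw 0.364 tilt 0.0001 j [-1.42  0.1   0.1   1.56 -0.    1.35] t 1.55
shift [ 554.  -678.   -29.8] turn -2.026 at [ 0.2135 -0.5608  0.2504] yaw 0.364 tilt 0.0001 j [-1.42  0.1   0.1   1.56 -0.    1.35] t 1.55
```

View pics/crop.png

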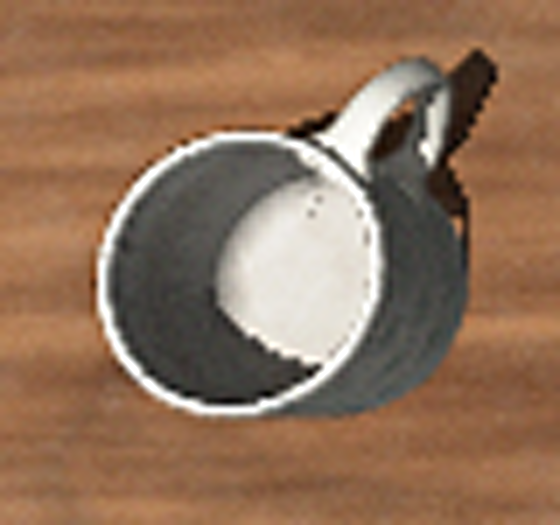

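The crop shows the mug's rim centre at crop (242,273), which is top-camera pixel (114.6,264.0). The handle's outer end is at crop (420,75), which is pixel (140,235.7).

Request:
{"method": "arm_command", "body": {"plan": [[36,-21,-30,-0.1],[72,-42,-30,-0.2],[108,-63,-30,-0.3],[144,-84,-30,-0.4],[180,-105,-30,-0.5],[216,-126,-30,-0.6],[252,-147,-30,-0.7],[288,-168,-30,-0.8],[324,-192,-30,-0.9],[360,-214,-30,-1.0],[396,-235,-30,-1.1],[396,-235,-30,-1.1]], "claw": -1}}

```text
clock: 2.55
tool_pos: [0.5024, -0.1958, 0.2805]
ee_rot: [2.326, 2.111, 0.002]
contact_force: [-0.6, -0.4, 0.1]
gripper_width: 0.0853
grasp_force: 0.0
```

```bash
python3 - <<'E'
from h import *
a=atz("top",(114.6,264),.093);b=atz("top",(140,235.7),.085)
print(a,b,np.arctan2(*(b-a)[1::-1]),np.linalg.norm((b-a)[:2]))
go(.49,.27,.28,2.39)
E
```

```text
[0.44287728 0.30554919 0.093     ] [0.49799699 0.26154333 0.085     ] -0.6737455126071878 0.07053154337007314
shift [462.4 -57.3   0.9] turn -0.916 at [ 0.5024 -0.1958  0.2805] yaw 1.474 tilt 0.0015 j [-0.62 -0.07 -0.03  1.62  0.    1.05] t 2.55
```

Request:
{"method": "arm_command", "body": {"plan": [[40,-5,0,-0.1],[80,-10,0,-0.2],[120,-15,0,-0.3],[160,-20,0,-0.4],[200,-25,0,-0.5],[240,-30,0,-0.6],[280,-35,0,-0.7],[320,-40,0,-0.8],[360,-45,0,-0.9],[400,-50,0,-1.0],[435,-54,0,-1.0],[462,-57,0,-1.0]]}}

```text
clock: 3.55
tool_pos: [0.4921, 0.2678, 0.2803]
ee_rot: [1.042, 2.963, 0.001]
contact_force: [0.3, -1.4, 0.6]
gripper_width: 0.0857
grasp_force: 0.0
```

```bash
python3 - <<'E'
from h import *
save("wrist","w1");go(.489,.269,.2,2.47)
for n in ("spotted_mug",):print(pinpoint(n,"wrist")[:2],search_frame(n,"wrist")[:2])
print(proj("wrist",[[.443,.3055,.093],[.498,.2615,.085],[.489,.269,.085]]))
E
```

```text
shift [ 0.9 -3.2 79.9] turn -0.004 at [0.4917 0.2708 0.2799] yaw 2.466 tilt 0.0019 j [ 0.27 -0.01  0.04  1.61  0.    0.94] t 3.6
[{'at': [280.4, 141.7], 'score': 0.56}] [{'box': [279.4, 145.2, 81.1, 108.7], 'score': 0.88}, {'box': [90.2, 303.5, 27.7, 30.6], 'score': 0.23}]
[[276.29007501 131.88830633]
 [276.33459041 200.86650236]
 [276.5605015  189.71291405]]
```

View pics/w1.png

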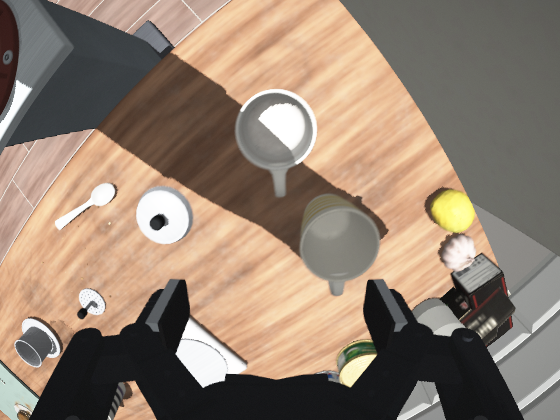

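The wrist view shows the spotted mug's rim centred at (276,131) and its handle end at (280,195), pointing toward the tool. The yellow mug (rim centre (339,240)) is close to the right finger's path, so I'll half-close the gripper before descending.

Request:
{"method": "arm_command", "body": {"plan": [[0,-1,20,-0.03],[0,-1,55,-0.055],[0,-1,90,-0.055],[0,-1,125,-0.055],[0,-1,150,-0.055],[0,-1,150,-0.055],[0,-1,150,-0.055]], "claw": 0.1}}

```text
clock: 4.28
tool_pos: [0.4914, 0.2632, 0.1297]
ee_rot: [-0.964, -2.988, 0.002]
contact_force: [0.6, -0.3, 0.6]
gripper_width: 0.0385
grasp_force: 0.0
```

```bash
python3 - <<'E'
from h import *
save("wrist","w2");go(.491,.271,.072,2.52);s=observe();print(s["gripper_width"])
p=s["tool_pos"];Rt=R.from_rotvec(s["ee_rot"]).as_matrix()
print(proj("wrist",[p+Rt@[0,y,.04] for y in (-.02,0,.02)]))
E
```

```text
shift [ 5.6  4.9 59.7] turn -0.002 at [0.4926 0.2637 0.1317] yaw 2.518 tilt 0.0009 j [ 0.26 -0.01 -0.24  1.34 -0.    0.88] t 4.33
0.03813194246973963
[[241.61990457 265.15886732]
 [277.03738591 265.33646471]
 [312.4325811  265.13324943]]
```

View pics/w2.png

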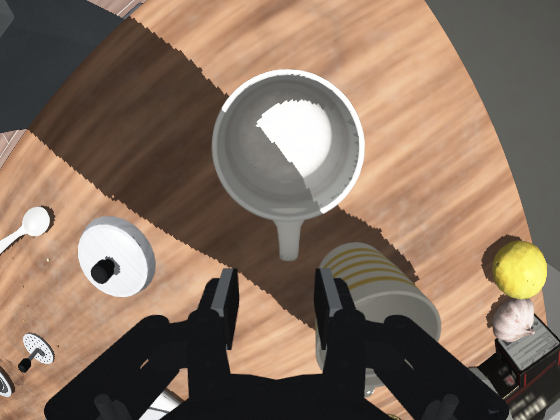

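The wrist view shows the mug's rim centre at (289,145) and the handle running straight down to (289,262). The yellow mug's rim reaches near the right finger, around (320,285).

```bash
python3 - <<'E'
from h import *
im=cv2.imread("pics/w2.png")
a=atz("wrist",(289,145),.093);b=atz("wrist",(289,262),.078)
d=(b-a)[:2];u=d/np.linalg.norm(d);g=a[:2]+59*u/1000
print(a,b,np.linalg.norm(d),np.arctan2(u[1],u[0]),g);go(*g,.072,np.arctan2(-u[1],-u[0]))
# yellow mug axis from rim
s=observe();Rt=R.from_rotvec(s["ee_rot"]).as_matrix()
for uv in ((320,292),(330,250),(440,330),(370,245),(318,365)):
    print(uv,Rt.T@(atz("wrist",uv,.101)-[*g,.101])*1000)
E
```

```text
[0.44168588 0.30764506 0.093     ] [0.50090111 0.26679575 0.078     ] 0.07193823445164868 -0.6038777537473936 [0.49025114 0.27414258]
shift [ 8.   7.  59.7] turn -0.02 at [0.4926 0.2637 0.1317] yaw 2.518 tilt 0.0009 j [ 0.26 -0.01 -0.24  1.34 -0.    0.88] t 4.33
(320, 292) [-20.23459217  16.86901411   0.02293233]
(330, 250) [5.69125243e+00 2.06673477e+01 7.15073086e-03]
(440, 330) [-5.55680422e+01  1.01381685e+02  9.24431672e-02]
(370, 245) [8.25284222e+00 4.22931650e+01 1.69649392e-02]
(318, 365) [-7.81162209e+01  1.97135962e+01  6.42271595e-02]
```

Request:
{"method": "arm_command", "body": {"plan": [[8,7,15,-0.015],[8,7,30,-0.015],[8,7,45,-0.015],[8,7,58,-0.015],[8,7,58,-0.015],[8,7,58,-0.015]]}}

```text
clock: 4.83
tool_pos: [0.4901, 0.2747, 0.0733]
ee_rot: [0.94, 2.997, 0.0]
contact_force: [-0.1, -0.2, 0.3]
gripper_width: 0.0384
grasp_force: 0.0
```

```bash
python3 - <<'E'
from h import *
go(.4902,.2741,.072)
E
```

```text
shift [-0.4 -0.4  1.3] turn 0 at [0.4901 0.2747 0.0733] yaw 2.533 tilt 0.0007 j [ 0.28  0.03 -0.3   1.24 -0.    0.89] t 4.83
```

Request:
{"method": "arm_command", "body": {"plan": [[0,0,0,0],[0,0,0,0],[0,0,0,0],[0,0,0,0],[0,0,0,0],[0,0,0,0],[0,0,0,0],[0,0,0,0]], "claw": 1}}

```text
clock: 5.5
tool_pos: [0.4909, 0.2749, 0.0741]
ee_rot: [0.939, 2.995, 0.002]
contact_force: [0.6, -1.3, 6.3]
gripper_width: 0.0179
grasp_force: 57.0
```

Request:
{"method": "arm_command", "body": {"plan": [[0,0,-10,0],[0,0,-25,0],[0,0,-50,0],[0,0,-85,0],[0,0,-120,0],[0,0,-140,0],[0,0,-140,0],[0,0,-140,0]]}}

```text
clock: 6.17
tool_pos: [0.4902, 0.275, 0.2138]
ee_rot: [0.939, 2.996, 0.002]
contact_force: [1.0, -0.4, -3.5]
gripper_width: 0.0181
grasp_force: 57.3
```

```bash
python3 - <<'E'
from h import *
im=save("wrist","w3");save("top","t1");go(.6,0,.072);s=observe();print(s["gripper_width"],s["grasp_force"],s["contact_force"])
t=cv2.imread("pics/t1.png")
cv2.imwrite("pics/m1.png",np.hstack([cv2.resize(t[100:310,60:340],(560,420),interpolation=2)[:, :],cv2.resize(im[:,:,::-1],(240,420))[:,:]]))
E
```

```text
shift [-248.1 -161.8  139. ] turn 0 at [0.489  0.2746 0.211 ] yaw 2.534 tilt 0.002 j [ 0.28 -0.02 -0.1   1.49 -0.    0.89] t 6.27
0.017918241318639356 57.35098176025588 [-0.6422539  -0.19767923 -3.04520205]
```

View pics/w3.png

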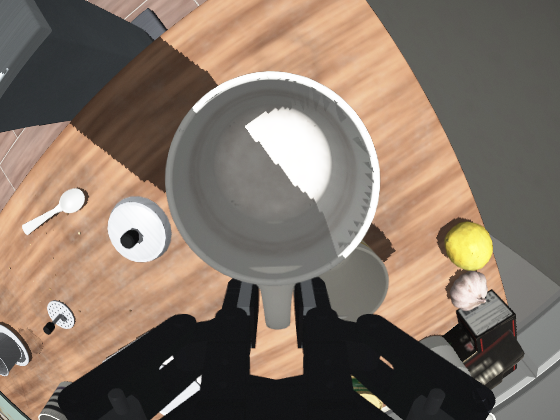

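The mug is lifted and level, held by its handle, with the rim centre at (273,178) in the wrist view.

```bash
python3 - <<'E'
from h import *
s=observe();p=s["tool_pos"];Rt=R.from_rotvec(s["ee_rot"]).as_matrix()
z=p[2]+.019
for uv in ((166,178),(380,178),(272,71),(272,285)): print(uv,Rt.T@(atz("wrist",uv,z)-p)*1000)
im=cv2.imread("pics/top0.png");g=cv2.cvtColor(im,6)[135:220,250:325]
g=cv2.resize(g,None,fx=6,fy=6,interpolation=2)
c=cv2.HoughCircles(cv2.GaussianBlur(g,(7,7),0),3,1.5,60,param1=120,param2=.6,minRadius=130,maxRadius=200)
print(c[0][:3] if c is not None else None)
for q in c[0][:3]:
    uv=(q[0]/6+250-.4,q[1]/6+135-.4);print(uv,atz("top",uv,.022))
cv2.imwrite("pics/sc.png",g)
for P in proj("top",[[.644+.06*np.cos(a),-.036+.06*np.sin(a),.022] for a in (0,1.57,3.14,4.71)]):print(np.round((P-[250,135])*6))
E
```

```text
(166, 178) [ 63.22211574 -37.77057319 -18.86518852]
(380, 178) [ 63.18140565  34.45599304 -18.97906438]
(272, 71) [ 97.24320683  -1.78556292 -18.88136721]
(272, 285) [ 22.66840586  -2.03371922 -18.96982477]
[[225.75 177.75 184.3 ]
 [228.75 242.25 194.2 ]
 [156.75 251.25 199.15]]
(np.float32(287.225), np.float32(164.225)) [ 0.66025323 -0.03776675  0.022     ]
(np.float32(287.725), np.float32(174.975)) [ 0.63550464 -0.03820434  0.022     ]
(np.float32(275.725), np.float32(176.475)) [ 0.63244971 -0.01156037  0.022     ]
[215.  63.]
[ 57. 220.]
[224. 376.]
[382. 216.]
```

View pics/sc.png

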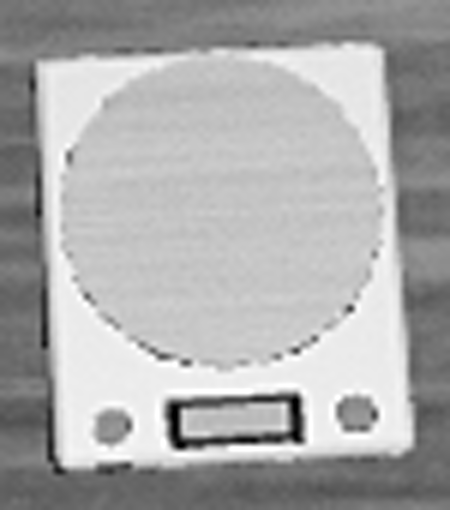

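The scale crop shows the plate spanning columns 62–384 and rows 53–368, so its centre is at top pixel (286.8,169.7).

```bash
python3 - <<'E'
from h import *
C=atz("top",(286.8,169.7),.022);print(C)
s=observe();Rt=R.from_rotvec(s["ee_rot"]).as_matrix()
T=C-Rt@[.060,-.0017,0];print(T);go(T[0],T[1],.21);go(T[0],T[1],.0965)
E
```

```text
[ 0.64763825 -0.03648026  0.022     ]
[ 0.6978639  -0.0693477   0.02192584]
shift [-367.9 -163.1    0.8] turn 0 at [0.489  0.2746 0.211 ] yaw 2.534 tilt 0.002 j [ 0.28 -0.02 -0.1   1.49 -0.    0.89] t 6.27
shift [-368.  -162.9  114.3] turn 0 at [0.489  0.2746 0.211 ] yaw 2.534 tilt 0.002 j [ 0.28 -0.02 -0.1   1.49 -0.    0.89] t 6.27
```

Request:
{"method": "arm_command", "body": {"plan": [[-10,-5,0,0],[-30,-14,0,0],[-58,-26,0,0],[-92,-41,0,0],[-128,-57,0,0],[-164,-73,0,0],[-200,-89,0,0],[-236,-105,0,0],[-272,-121,0,0],[-304,-135,0,0],[-330,-146,0,0],[-345,-153,0,0]]}}

```text
clock: 7.27
tool_pos: [0.6858, -0.0517, 0.2098]
ee_rot: [-0.943, -2.994, 0.001]
contact_force: [-0.6, 0.1, -1.6]
gripper_width: 0.0181
grasp_force: 57.3
```

Request:
{"method": "arm_command", "body": {"plan": [[-8,-4,0,0],[-16,-7,0,0],[-22,-10,0,0],[-22,-10,0,0],[-22,-10,0,0],[-22,-10,0,0]]}}

```text
clock: 7.77
tool_pos: [0.6976, -0.0676, 0.2125]
ee_rot: [-0.939, -2.998, -0.0]
contact_force: [0.2, -0.2, -2.2]
gripper_width: 0.0176
grasp_force: 57.4
```

```bash
python3 - <<'E'
from h import *
s=observe();save("wrist","w4");go(.6979,-.0694,.0965);print(s["gripper_width"])
im=save("scene","s4");print(search_frame("scale","wrist")[:1])
cv2.imwrite("pics/s4c.png",cv2.resize(im[60:240,140:380,::-1],None,fx=3,fy=3,interpolation=2))
E
```

```text
shift [ -1.3  -1.3 116. ] turn 0 at [ 0.6976 -0.0676  0.2125] yaw 2.535 tilt 0.0001 j [-0.28  0.42  0.39  1.54  0.    0.32] t 7.82
0.01760050255567882
[{'box': [240.3, 72.0, 149.1, 99.9], 'score': 0.85}]
```

View pics/s4c.png

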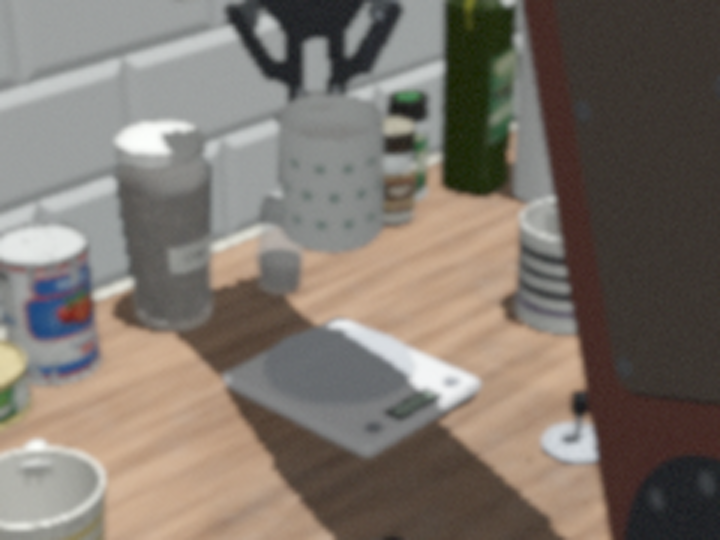

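The scene view shows the mug hanging upright over the scale (mug at crop (330,170), plate at (340,365)).

Request:
{"method": "arm_command", "body": {"plan": [[-1,-1,10,0],[-1,-1,28,0],[-1,-1,50,0],[-1,-1,72,0],[-1,-1,90,0],[-1,-1,102,0],[-1,-1,108,0],[-1,-1,111,0],[-1,-1,113,0],[-1,-1,113,0]]}}

```text
clock: 8.75
tool_pos: [0.6985, -0.0701, 0.1001]
ee_rot: [0.94, 2.997, -0.0]
contact_force: [0.5, -0.2, -1.5]
gripper_width: 0.0182
grasp_force: 57.7
```

Request:
{"method": "arm_command", "body": {"plan": [[0,0,1,0],[0,0,2,0],[0,0,3,0],[0,0,3,0]]}}

```text
clock: 9.08
tool_pos: [0.6985, -0.0702, 0.0969]
ee_rot: [0.94, 2.996, -0.0]
contact_force: [0.7, -0.9, 0.4]
gripper_width: 0.0179
grasp_force: 58.6
```

Touching begins; I'll go 1 mm more, then release partially.

Request:
{"method": "arm_command", "body": {"plan": [[0,0,1,0],[0,0,1,0],[0,0,1,0]]}}

```text
clock: 9.33
tool_pos: [0.6986, -0.0704, 0.0963]
ee_rot: [0.94, 2.996, -0.0]
contact_force: [0.7, -2.3, 5.6]
gripper_width: 0.0181
grasp_force: 59.2
```

Request:
{"method": "arm_command", "body": {"plan": [[0,0,0,0],[0,0,0,0],[0,0,0,0],[0,0,0,0],[0,0,0,0],[0,0,0,0]], "claw": 0.1}}

```text
clock: 9.83
tool_pos: [0.6979, -0.0699, 0.0951]
ee_rot: [-0.94, -2.997, 0.0]
contact_force: [1.0, 0.0, 0.2]
gripper_width: 0.0387
grasp_force: 0.0
```

Request:
{"method": "arm_command", "body": {"plan": [[0,0,-10,0],[0,0,-30,0],[0,0,-65,0],[0,0,-105,0],[0,0,-145,0],[0,0,-180,0],[0,0,-180,0],[0,0,-180,0]]}}

```text
clock: 10.5
tool_pos: [0.6992, -0.0703, 0.2793]
ee_rot: [0.938, 2.992, 0.0]
contact_force: [-0.1, -1.6, -1.3]
gripper_width: 0.0384
grasp_force: 0.0
```

```bash
python3 - <<'E'
from h import *
s=observe();im=save("wrist","w5");t=save("top","t5")
for n in ("spotted_mug","filter","lid","press"):
    for c in ("top",):
        print(n,c,[(np.round(q["at"],1),round(q["score"],2),atz(c,q["at"],.022 if n[0]=="s" else 0)[:2]) for q in pinpoint(n,c)[:2]])
go(.44,-.3,.28)
cv2.imwrite("pics/m5.png",np.hstack([cv2.resize(t[90:270,240:480,::-1],(720,540),interpolation=2)]))
E
```

```text
spotted_mug top []
filter top [(array([407.4, 261.9]), 0.95, array([ 0.44013339, -0.29774533]))]
lid top []
press top []
shift [  79.9 -336.    -5.8] turn 0 at [ 0.6974 -0.0698  0.2737] yaw 2.534 tilt 0.0025 j [-0.29  0.45  0.54  1.67 -0.    0.32] t 10.8
```

View pics/w5.png

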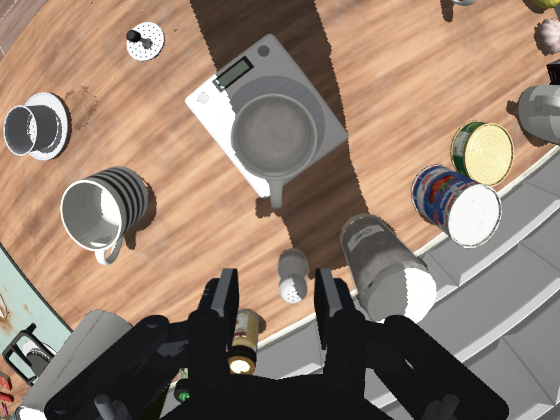

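View pics/m5.png

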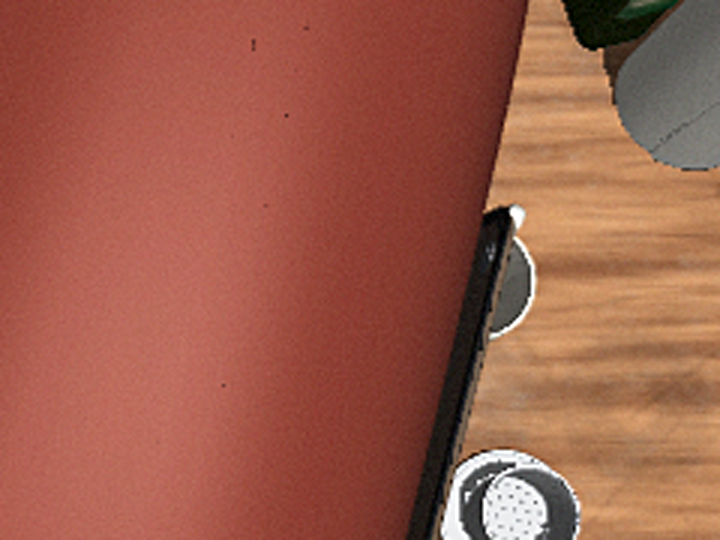

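The wrist view shows the spotted mug standing centred on the plate (rim centre (274,137)), with its handle toward the tool. The dark mug is untouched at (103,208), and the filter is at (36,127). The arm hides the mug in the top view.

```bash
cat >> h.py <<'E'
def ctr(uvs,z):
    "least-squares circle through pixels on a horizontal plane"
    P=np.array([atz("wrist",u,z)[:2] for u in uvs]);A=np.c_[2*P,np.ones(len(P))]
    x=np.linalg.lstsq(A,(P**2).sum(1),rcond=None)[0];return x[:2],np.sqrt(x[2]+x[:2]@x[:2])
E
python3 - <<'E'
from h import *
print(ctr([(231,137),(317,137),(274,94),(274,180)],.115))
print(atz("top",(407.4,261.9),0))
E
```

```text
(array([ 0.64652275, -0.03744684]), np.float64(0.037466088838524404))
[ 0.44013339 -0.29774533  0.        ]
```

Request:
{"method": "arm_command", "body": {"plan": [[7,-28,0,0.1],[15,-65,0,0.2],[24,-103,0,0.3],[33,-140,0,0.4],[42,-178,0,0.5],[51,-215,0,0.6],[60,-252,0,0.7],[68,-290,0,0.8],[76,-320,0,0.9],[80,-336,0,1.0],[80,-336,0,1.0],[80,-336,0,1.0]], "claw": -1}}

```text
clock: 11.8
tool_pos: [0.4399, -0.3003, 0.2748]
ee_rot: [-2.262, -2.179, -0.0]
contact_force: [0.8, -0.1, -0.1]
gripper_width: 0.0851
grasp_force: 0.0
```

```bash
python3 - <<'E'
from h import *
im=save("wrist","w6");t=save("top","t6")
for c,n in (("wrist","filter"),("top","filter"),("top","press"),("top","lid"),("top","spotted_mug")):
    z=.022 if n[0]=="s" else 0
    print(n,c,[(np.round(q["at"],1),round(q["score"],2),atz(c,q["at"],z)[:2]) for q in pinpoint(n,c)[:2]],[(np.round(q["box"],1)) for q in search_frame(n,c)[:1]])
go(.44,-.298,.12)
E
```

```text
filter wrist [(array([276.2, 174.5]), 0.72, array([ 0.44053408, -0.29671851])), (array([286.2,  16.9]), 0.6, array([ 0.45919238, -0.10024223]))] [array([277.2, 175.4,  80.7,  83.9])]
filter top [(array([407.6, 262.3]), 0.91, array([ 0.43925082, -0.29811799]))] [array([410.7, 261.1,  47.4,  41.3])]
press top [(array([319.4, 254.3]), 0.95, array([ 0.46078316, -0.1041702 ])), (array([390.5, 187.4]), 0.69, array([ 0.60908795, -0.27275007]))] [array([321.9, 254.5,  23.9,  27.3])]
lid top [(array([220.2, 268.3]), 0.81, array([0.43503378, 0.11226739]))] [array([217.9, 266.6,  36.1,  38.9])]
spotted_mug top [(array([289.8, 161.2]), 0.79, array([ 0.66718426, -0.04370153])), (array([287.8, 172. ]), 0.63, array([ 0.64232233, -0.03855721]))] [array([287.9, 157.7,  35.8,  53.3])]
shift [  2.   -0.7 155.3] turn 0 at [ 0.4406 -0.3     0.2753] yaw 1.534 tilt 0.0 j [-0.84 -0.09 -0.06  1.61  0.    0.76] t 12.4
```

View pics/w6.png

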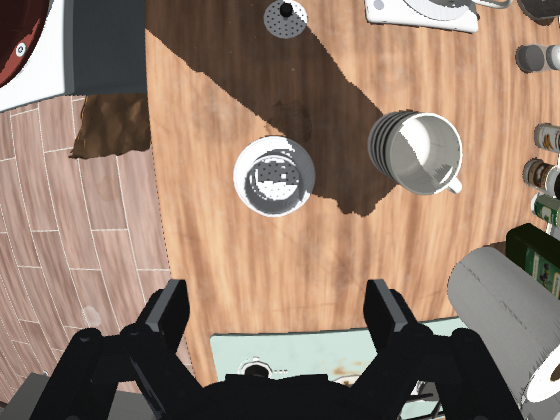

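The wrist view shows the filter's plate as a circle at columns 233–315, rows 135–217 (centre (274,176)), clear of the dark mug.

```bash
python3 - <<'E'
from h import *
c,r=ctr([(233,176),(315,176),(274,135),(274,217)],.011);print(c,r);go(*c,.039)
E
```

```text
[ 0.43734861 -0.29844954] 0.050646394652536925
shift [  1.4  -3.3 236.3] turn 0 at [ 0.4406 -0.3     0.2753] yaw 1.534 tilt 0.0 j [-0.84 -0.09 -0.06  1.61  0.    0.76] t 12.4
```

Request:
{"method": "arm_command", "body": {"plan": [[1,-1,30,0],[1,-2,70,0],[1,-2,110,0],[1,-2,145,0],[1,-2,175,0],[1,-2,200,0],[1,-2,218,0],[1,-2,230,0],[1,-2,236,0],[1,-2,236,0],[1,-2,236,0]]}}

```text
clock: 13.32
tool_pos: [0.4389, -0.2995, 0.0402]
ee_rot: [2.261, 2.179, -0.0]
contact_force: [0.4, -0.7, -0.5]
gripper_width: 0.0857
grasp_force: 0.0
```

Request:
{"method": "arm_command", "body": {"plan": [[0,0,0,0],[0,0,0,0],[0,0,0,0],[0,0,0,0],[0,0,0,0],[0,0,0,0]], "claw": 1}}

```text
clock: 13.82
tool_pos: [0.4392, -0.3, 0.0414]
ee_rot: [2.26, 2.178, -0.001]
contact_force: [-4.0, 1.4, 9.7]
gripper_width: 0.0641
grasp_force: 63.4
```

Request:
{"method": "arm_command", "body": {"plan": [[0,0,-10,0],[0,0,-30,0],[0,0,-60,0],[0,0,-95,0],[0,0,-130,0],[0,0,-165,0],[0,0,-190,0],[0,0,-205,0],[0,0,-210,0],[0,0,-210,0],[0,0,-210,0],[0,0,-210,0]]}}

```text
clock: 14.82
tool_pos: [0.4381, -0.2986, 0.2478]
ee_rot: [-2.261, -2.178, -0.0]
contact_force: [0.4, 0.4, -1.8]
gripper_width: 0.0638
grasp_force: 66.2
```

```bash
python3 - <<'E'
from h import *
im=save("wrist","w7");s=observe();p=s["tool_pos"];Rt=R.from_rotvec(s["ee_rot"]).as_matrix()
print(s["gripper_width"],s["contact_force"])
for q in pinpoint("filter","wrist")[:1]: print(q,Rt.T@(atz("wrist",q["at"],p[2]-.041)-p)*1000)
print(search_frame("filter","wrist")[:1])
go(.6465,-.037,.28)
# predicted outlines: plate rim z=11, chamber rim z=60 (filter frame); overlay
for z,r in ((.009,.049),(.060,.034)):
    q=proj("wrist",[p+Rt@[r*np.cos(a),r*np.sin(a),.041-z] for a in np.arange(0,6.29,.1)])
    im=cv2.polylines(im.copy(),[np.int32(q*16)],True,(255,0,0),1,cv2.LINE_AA,4)
cv2.imwrite("pics/m7.png",cv2.resize(im[180:420,150:410,::-1],None,fx=2.4,fy=2.4,interpolation=2))
E
```

```text
0.0636563795335181 [ 0.69283117  0.74182795 -1.99120091]
{'at': [274.6, 260.3], 'score': 0.96} [ 1.86661541 -1.61160052 41.00593556]
[{'box': [276.1, 278.6, 179.1, 199.5], 'score': 0.9}]
shift [269.2 198.5 -31.9] turn 0 at [ 0.4382 -0.2986  0.248 ] yaw 1.534 tilt 0.0019 j [-0.85 -0.11 -0.12  1.56 -0.    0.76] t 14.97
```

View pics/m7.png

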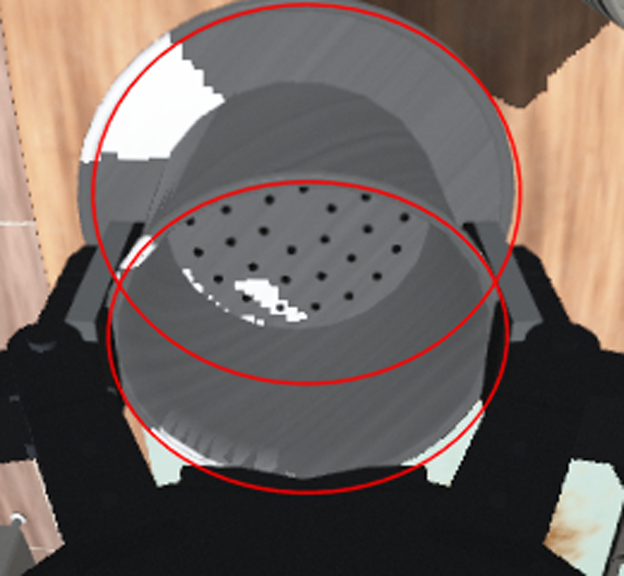

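The overlay shows the held filter level. Its plate is centred about 2 mm forward along tool x, and the small sideways offset matches the camera's usual bias.

Request:
{"method": "arm_command", "body": {"plan": [[10,7,-20,0],[32,24,-30,0],[62,46,-30,0],[94,70,-30,0],[126,94,-30,0],[158,118,-30,0],[190,142,-30,0],[220,164,-30,0],[245,182,-30,0],[260,193,-30,0],[268,199,-30,0],[269,200,-30,0]]}}

```text
clock: 15.97
tool_pos: [0.6487, -0.0362, 0.2782]
ee_rot: [-2.259, -2.181, 0.001]
contact_force: [0.2, -0.2, -1.8]
gripper_width: 0.0635
grasp_force: 66.4
```

```bash
python3 - <<'E'
from h import *
im=save("wrist","w8");s=observe();p=s["tool_pos"];Rt=R.from_rotvec(s["ee_rot"]).as_matrix()
go(.648,-.0375,.151)
print(pinpoint("spotted_mug","wrist")[:1],search_frame("spotted_mug","wrist")[:1],proj("wrist",[.648,-.036,.022]),)
E
```

```text
shift [ -0.2  -0.2 127.5] turn 0 at [ 0.6484 -0.0373  0.2785] yaw 1.535 tilt 0.0011 j [-0.26  0.27  0.34  1.64 -0.    1.35] t 16.02
[{'at': [294.7, 188.6], 'score': 0.9}] [{'box': [283.9, 167.8, 73.1, 34.4], 'score': 0.61}] [[276.91401097 177.31250625]]
```

Request:
{"method": "arm_command", "body": {"plan": [[0,0,10,0],[0,0,30,0],[0,0,55,0],[0,0,80,0],[0,0,98,0],[0,0,108,0],[0,0,115,0],[0,0,118,0],[0,0,119,0],[0,0,119,0]]}}

```text
clock: 16.95
tool_pos: [0.6487, -0.038, 0.1613]
ee_rot: [2.261, 2.179, 0.001]
contact_force: [-0.1, 0.2, -2.1]
gripper_width: 0.0636
grasp_force: 66.4
```

Request:
{"method": "arm_command", "body": {"plan": [[0,0,1,0],[0,0,2,0],[0,0,3,0],[0,0,4,0],[0,0,5,0],[0,0,6,0],[0,0,6,0],[0,0,6,0]]}}

```text
clock: 17.62
tool_pos: [0.6483, -0.0376, 0.1542]
ee_rot: [-2.262, -2.18, 0.0]
contact_force: [-0.4, -0.2, -2.3]
gripper_width: 0.0635
grasp_force: 66.4
```

```bash
python3 - <<'E'
from h import *
go(.648,-.0375,.149);s=observe();print(s["contact_force"],s["torque"],s["gripper_width"])
E
```

```text
shift [ 0.1 -0.3  5.2] turn 0 at [ 0.6483 -0.0376  0.1542] yaw 1.534 tilt 0.0002 j [-0.26  0.26  0.09  1.41 -0.    1.35] t 17.62
[-0.373662   -0.24715606 -2.2756669 ] [ 0.01927487 -0.03201703  0.02230313] 0.06351017747904558
```

No contact yet, so it's going in. Continuing gently.

Request:
{"method": "arm_command", "body": {"plan": [[0,0,1,0],[0,0,2,0],[0,0,3,0],[0,0,4,0],[0,0,4,0],[0,0,4,0]]}}

```text
clock: 18.12
tool_pos: [0.6483, -0.0376, 0.1503]
ee_rot: [2.262, 2.18, -0.0]
contact_force: [-0.1, 0.7, -1.4]
gripper_width: 0.0637
grasp_force: 66.4
```

Request:
{"method": "arm_command", "body": {"plan": [[0,0,0.5,0],[0,0,1,0],[0,0,1.5,0],[0,0,1.5,0]]}}

```text
clock: 18.45
tool_pos: [0.6489, -0.0377, 0.1497]
ee_rot: [2.261, 2.179, 0.002]
contact_force: [-0.4, -0.6, 4.3]
gripper_width: 0.0639
grasp_force: 66.3
```

Request:
{"method": "arm_command", "body": {"plan": [[0,0,0,0],[0,0,0,0],[0,0,0,0],[0,0,0,0],[0,0,0,0],[0,0,0,0]], "claw": -1}}

```text
clock: 18.95
tool_pos: [0.6483, -0.0377, 0.1486]
ee_rot: [-2.262, -2.18, 0.0]
contact_force: [0.2, 0.1, 0.1]
gripper_width: 0.0853
grasp_force: 0.0
```

Request:
{"method": "arm_command", "body": {"plan": [[0,0,-8,0],[0,0,-25,0],[0,0,-55,0],[0,0,-90,0],[0,0,-120,0],[0,0,-135,0],[0,0,-135,0],[0,0,-135,0]]}}

```text
clock: 19.62
tool_pos: [0.6489, -0.0378, 0.2852]
ee_rot: [2.261, 2.179, 0.002]
contact_force: [-0.4, -0.1, -0.8]
gripper_width: 0.0856
grasp_force: 0.0
```

```bash
python3 - <<'E'
from h import *
im=save("wrist","w9").copy();s=observe();p=s["tool_pos"];Rt=R.from_rotvec(s["ee_rot"]).as_matrix()
C=np.array([.648,-.036,0])
for q in pinpoint("filter","wrist")[:1]: print(q,atz("wrist",q["at"],.108))
for z,r in ((.119,.049),(.168,.034),(.168,.030)):
    q=proj("wrist",[C+[r*np.cos(a),r*np.sin(a),z] for a in np.arange(0,6.29,.1)])
    im=cv2.polylines(im,[np.int32(q*16)],True,(255,0,0),1,cv2.LINE_AA,4)
b=search_frame("filter","wrist")[:1];print(b)
cv2.imwrite("pics/m9.png",cv2.resize(im[90:290,170:430,::-1],None,fx=3,fy=3,interpolation=2))
go(.46,-.1025,.2)
E
```

```text
{'at': [276.1, 195.1], 'score': 0.75} [ 0.64713853 -0.03427177  0.108     ]
[{'box': [278.1, 201.3, 106.0, 108.4], 'score': 0.69}]
shift [ -71.9 -185.1   82.7] turn 0 at [ 0.6478 -0.0375  0.2823] yaw 1.534 tilt 0.0022 j [-0.26  0.27  0.34  1.64 -0.    1.35] t 19.77
```

View pics/m9.png

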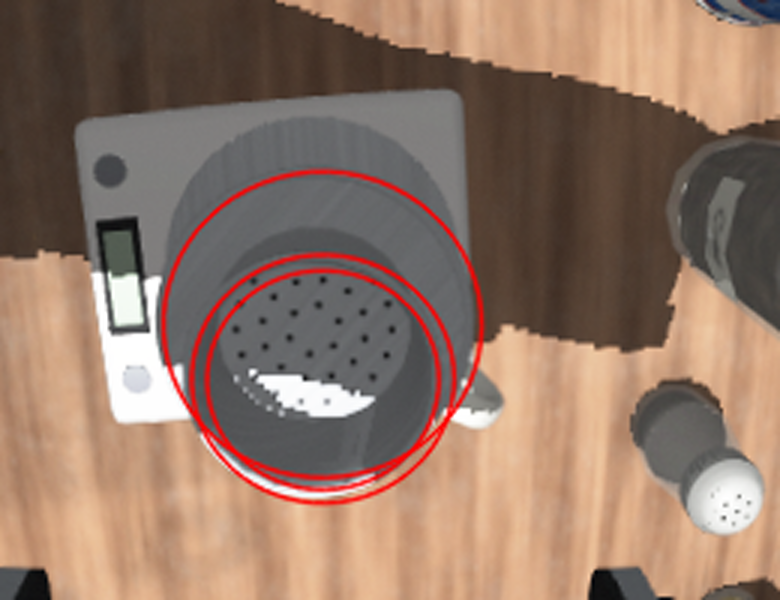

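The view shows the filter seated level on the mug's rim, its chamber rim within about 2 mm of the prediction. Next is the press.

Request:
{"method": "arm_command", "body": {"plan": [[-8,-20,0,0],[-20,-52,5,0],[-34,-88,15,0],[-48,-124,30,0],[-60,-155,50,0],[-68,-175,70,0],[-72,-185,80,0],[-72,-185,80,0],[-72,-185,80,0]], "claw": 0.1}}

```text
clock: 20.52
tool_pos: [0.4602, -0.1026, 0.2029]
ee_rot: [-2.262, -2.178, 0.001]
contact_force: [0.6, 0.4, -0.3]
gripper_width: 0.0382
grasp_force: 0.0
```

```bash
python3 - <<'E'
from h import *
im=save("wrist","w10");s=observe();p=s["tool_pos"];Rt=R.from_rotvec(s["ee_rot"]).as_matrix()
for c in ("wrist","top"):
    if c=="top":save(c,"t10")
    for q in pinpoint("press",c)[:2]: print(c,q,atz(c,q["at"],0))
b=search_frame("press","wrist")[:1];print(b)
u,v,w,h=b[0]["box"];x0,y0=int(u-w/2-8),int(v-h/2-8);cr=im[y0:int(v+h/2+8),x0:int(u+w/2+8)]
m=(cr.max(2)<45).astype(np.uint8)
n,l,st,ce=cv2.connectedComponentsWithStats(m)
for i in range(1,n):
    if st[i,4]>40: print("dark",st[i],ce[i]+[x0,y0])
cv2.imwrite("pics/m10.png",cv2.resize(cr[:,:,::-1],None,fx=5,fy=5,interpolation=2))
go(.46,-.1025,.046)
E
```

```text
wrist {'at': [273.7, 190.5], 'score': 0.91} [ 0.45840006 -0.10251147  0.        ]
[{'box': [273.6, 193.2, 53.3, 48.9], 'score': 0.61}]
dark [ 30  34  13  17 178] [274.0505618  201.74157303]
shift [ 1.000e-01 -1.700e+00  1.584e+02] turn 0 at [ 0.4616 -0.1026  0.2044] yaw 1.535 tilt 0.0007 j [-0.5  -0.29 -0.36  1.5  -0.    1.11] t 20.77
```

Request:
{"method": "arm_command", "body": {"plan": [[0,-1,20,0],[0,-1,50,0],[0,-1,75,0],[0,-1,85,0],[0,-1,85,0],[0,-1,85,0]]}}

```text
clock: 21.27
tool_pos: [0.4601, -0.1027, 0.1195]
ee_rot: [-2.262, -2.18, 0.0]
contact_force: [-0.5, 0.1, 1.1]
gripper_width: 0.0386
grasp_force: 0.0
```

```bash
cat >> h.py <<'E'
def knob(name,z,thr=45):
    "dark knob's centroid in the wrist picture, as a point at height z"
    im=camera("wrist");b=search_frame(name,"wrist");print("box",b[:1])
    u,v,w,h=b[0]["box"];x0,y0=int(u-w/2-8),int(v-h/2-8);cr=im[y0:int(v+h/2+8),x0:int(u+w/2+8)]
    n,l,st,ce=cv2.connectedComponentsWithStats((cr.max(2)<thr).astype(np.uint8))
    for i in range(1,n):
        if st[i,4]>60:
            uv=ce[i]+[x0,y0];P=atz("wrist",uv,z);print(st[i],uv,P);go(*P)
    return im
E
python3 - <<'E'
from h import *
im=knob("press",.043)
print(proj("wrist",[[.4584,-.1025,.043],[.460,-.1025,.043]]))
for q in pinpoint("press","wrist")[:2]: print(q,atz("wrist",q["at"],0))
E
```

```text
box [{'box': [273.4, 219.8, 66.7, 65.3], 'score': 0.58}]
[ 32  46  19  25 391] [272.77493606 237.06649616] [ 0.45802221 -0.10232233  0.043     ]
shift [ 0.8 -3.  77.7] turn 0 at [ 0.4608 -0.1032  0.1207] yaw 1.534 tilt 0.0024 j [-0.5  -0.28 -0.5   1.35 -0.    1.11] t 21.37
[[273.35135987 237.29212264]
 [275.74718724 237.20891535]]
{'at': [272.1, 215.5], 'score': 0.64} [ 0.45725541 -0.10193505  0.        ]
```

Request:
{"method": "arm_command", "body": {"plan": [[0.5,-1,15,0],[0.5,-1,40,0],[0.5,-1,60,0],[0.5,-1,70,0],[0.5,-1,74,0],[0.5,-1,74,0],[0.5,-1,74,0]]}}

```text
clock: 22.0
tool_pos: [0.4595, -0.1026, 0.0461]
ee_rot: [2.261, 2.179, 0.001]
contact_force: [-0.0, -0.2, -0.0]
gripper_width: 0.0384
grasp_force: 0.0
```

Request:
{"method": "arm_command", "body": {"plan": [[0,0,0,0],[0,0,0,0],[0,0,0,0],[0,0,0,0],[0,0,0,0],[0,0,0,0]], "claw": 1}}

```text
clock: 22.5
tool_pos: [0.4595, -0.1026, 0.046]
ee_rot: [2.261, 2.179, 0.001]
contact_force: [-1.2, 0.4, 6.1]
gripper_width: 0.0116
grasp_force: 58.6
```

Request:
{"method": "arm_command", "body": {"plan": [[0,0,-10,0],[0,0,-30,0],[0,0,-65,0],[0,0,-105,0],[0,0,-145,0],[0,0,-180,0],[0,0,-205,0],[0,0,-215,0],[0,0,-215,0],[0,0,-215,0]]}}

```text
clock: 23.33
tool_pos: [0.4588, -0.1022, 0.2593]
ee_rot: [-2.262, -2.18, 0.0]
contact_force: [-0.9, 0.3, -0.9]
gripper_width: 0.0114
grasp_force: 58.7
```

```bash
python3 - <<'E'
from h import *
im=save("wrist","w11");s=observe();p=s["tool_pos"];Rt=R.from_rotvec(s["ee_rot"]).as_matrix()
print(s["gripper_width"],s["contact_force"])
for q in pinpoint("press","wrist")[:1]: print(q,Rt.T@(atz("wrist",q["at"],p[2]-.046)-p)*1000)
print(search_frame("press","wrist")[:1]);go(.6483,-.0375,.27)
E
```

```text
0.011195240212784873 [ 0.14030674  0.64535185 -1.46149656]
{'at': [275.1, 255.3], 'score': 0.61} [ 3.0119765  -1.62220696 46.00527606]
[{'box': [275.9, 268.6, 90.2, 98.5], 'score': 0.6}]
shift [ 71.3 187.7 -12.7] turn 0 at [ 0.4581 -0.1018  0.2578] yaw 1.534 tilt 0.003 j [-0.5  -0.29 -0.26  1.6  -0.    1.11] t 23.48
```

```bash
python3 - <<'E'
from h import *
im=cv2.imread("pics/w11.png");s=observe();p=s["tool_pos"];Rt=R.from_rotvec(s["ee_rot"]).as_matrix()
q=proj("wrist",[p+Rt@[.002+.026*np.cos(a),-.0015+.026*np.sin(a),.042] for a in np.arange(0,6.29,.1)])
o=cv2.polylines(im.copy(),[np.int32(q*16)],True,(0,0,255),1,cv2.LINE_AA,4)
sc=lambda a:cv2.resize(a[195:335,205:345],None,fx=2.85,fy=2.85*1.4,interpolation=2)
cv2.imwrite("pics/m11.png",np.hstack([sc(im),sc(o)]))
E
```

```text
(no output)
```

View pics/m11.png

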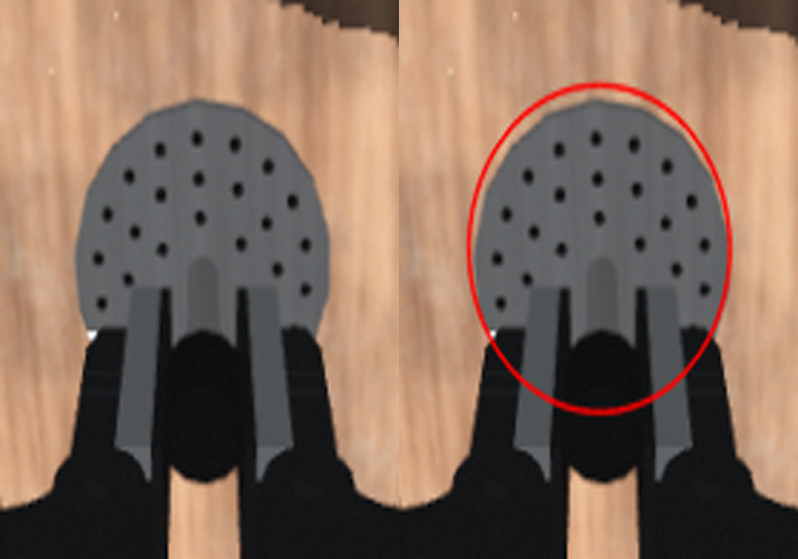

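The crop shows the press held level: the stem is upright between the pads, and the disc centre is about 0.7 mm forward of the TCP along tool x.

Request:
{"method": "arm_command", "body": {"plan": [[5,12,-5,0],[14,36,-12,0],[26,66,-12,0],[39,100,-12,0],[51,132,-12,0],[61,158,-12,0],[68,176,-12,0],[71,185,-12,0],[72.5,188,-12,0],[72.5,188,-12,0],[72.5,188,-12,0]]}}

```text
clock: 24.4
tool_pos: [0.6487, -0.0367, 0.2709]
ee_rot: [-2.261, -2.179, 0.002]
contact_force: [-0.5, -0.8, -1.4]
gripper_width: 0.0111
grasp_force: 58.8
```

```bash
python3 - <<'E'
from h import *
im=save("wrist","w12");go(.6483,-.0362,.222)
for q in pinpoint("filter","wrist")[:1]: print(q,atz("wrist",q["at"],.108))
for q in pinpoint("press","wrist")[:1]: print(q,atz("wrist",q["at"],observe()["tool_pos"][2]-.046))
E
```

```text
shift [ 0.7 -0.3 49.4] turn 0 at [ 0.6486 -0.0369  0.2714] yaw 1.534 tilt 0.0009 j [-0.26  0.27  0.32  1.62 -0.    1.35] t 24.45
{'at': [278.3, 200.6], 'score': 0.94} [ 0.64993031 -0.03599788  0.108     ]
{'at': [275.2, 258.7], 'score': 0.68} [ 0.64745241 -0.03647489  0.22595112]
```

Request:
{"method": "arm_command", "body": {"plan": [[0.7,0,10,0],[0.7,0,28,0],[0.7,0,42,0],[0.7,0,50,0],[0.7,0,52,0],[0.7,0,54,0],[0.7,0,57,0],[0.7,0,60,0],[0.7,0,63,0],[0.7,0,66,0],[0.7,0,66,0]]}}

```text
clock: 25.47
tool_pos: [0.6493, -0.0359, 0.2052]
ee_rot: [-2.262, -2.18, 0.001]
contact_force: [0.0, -0.4, -1.2]
gripper_width: 0.0114
grasp_force: 58.8
```

Request:
{"method": "arm_command", "body": {"plan": [[0,0,4,0],[0,0,9,0],[0,0,14,0],[0,0,19,0],[0,0,24,0],[0,0,28,0],[0,0,31,0],[0,0,33,0],[0,0,34,0],[0,0,34,0],[0,0,34,0]]}}

```text
clock: 26.38
tool_pos: [0.6495, -0.036, 0.172]
ee_rot: [2.262, 2.18, 0.0]
contact_force: [0.1, 0.2, -0.8]
gripper_width: 0.011
grasp_force: 58.8
```

Inside without contact. Lowering to the floor.

Request:
{"method": "arm_command", "body": {"plan": [[0,0,1,0],[0,0,2,0],[0,0,3,0],[0,0,4,0],[0,0,4,0],[0,0,4,0]]}}

```text
clock: 26.88
tool_pos: [0.6494, -0.036, 0.1677]
ee_rot: [-2.262, -2.18, 0.0]
contact_force: [-0.0, -0.0, 0.1]
gripper_width: 0.0115
grasp_force: 58.8
```

Request:
{"method": "arm_command", "body": {"plan": [[0,0,0.5,0],[0,0,1,0],[0,0,1.5,0],[0,0,1.5,0]]}}

```text
clock: 27.22
tool_pos: [0.6494, -0.036, 0.1662]
ee_rot: [-2.262, -2.18, 0.0]
contact_force: [-0.5, -0.5, -1.0]
gripper_width: 0.0113
grasp_force: 58.8
```

Request:
{"method": "arm_command", "body": {"plan": [[0,0,0.5,0],[0,0,1,0],[0,0,1,0],[0,0,1,0]]}}

```text
clock: 27.55
tool_pos: [0.6496, -0.0361, 0.1658]
ee_rot: [2.262, 2.179, 0.0]
contact_force: [-0.8, -0.5, 3.7]
gripper_width: 0.0111
grasp_force: 59.3
```

Contact with the floor; small opening, then up.

Request:
{"method": "arm_command", "body": {"plan": [[0,0,0,0],[0,0,0,0],[0,0,0,0],[0,0,0,0]], "claw": 0.57}}

```text
clock: 27.88
tool_pos: [0.6493, -0.0359, 0.165]
ee_rot: [-2.262, -2.18, 0.0]
contact_force: [-0.7, 0.5, -0.4]
gripper_width: 0.0181
grasp_force: 0.0
```

Request:
{"method": "arm_command", "body": {"plan": [[0,0,-5,0],[0,0,-15,0],[0,0,-30,0],[0,0,-60,0],[0,0,-95,0],[0,0,-115,0],[0,0,-115,0],[0,0,-115,0]]}}

```text
clock: 28.55
tool_pos: [0.6502, -0.0362, 0.2828]
ee_rot: [2.26, 2.178, 0.003]
contact_force: [-0.4, 1.2, -0.2]
gripper_width: 0.0184
grasp_force: 0.0
```

```bash
python3 - <<'E'
from h import *
print(observe()["gripper_width"])
im=save("wrist","w13")
for n,z in (("filter",.108),("press",.120),("spotted_mug",.022)):
    for q in pinpoint(n,"wrist")[:1]: print(n,q,atz("wrist",q["at"],z))
# knob: dark blob near expected position
e=proj("wrist",[.6495,-.0355,.1575])[0];print("expect",e)
x0,y0=np.int32(e-30);cr=im[y0:y0+60,x0:x0+60]
n,l,st,ce=cv2.connectedComponentsWithStats((cr.max(2)<40).astype(np.uint8))
for i in range(1,n):
    if st[i,4]>40: print(st[i],ce[i]+[x0,y0],atz("wrist",ce[i]+[x0,y0],.1575))
go(.4375,.1135,.2)
E
```

```text
0.018444119309385623
press {'at': [273.1, 199.2], 'score': 0.74} [ 0.64542758 -0.03205623  0.12      ]
expect [278.10100248 216.34525966]
[ 18  20  18  20 270] [273.87037037 215.5962963 ] [ 0.64616833 -0.03474968  0.1575    ]
shift [ 141.4 -216.6   79.4] turn 0 at [ 0.6489 -0.0359  0.2789] yaw 1.534 tilt 0.0021 j [-0.26  0.27  0.34  1.64 -0.    1.35] t 28.75
```

Request:
{"method": "arm_command", "body": {"plan": [[10,-16,0,0],[28,-43,0,0],[48,-74,0,0],[68,-105,5,0],[89,-136,20,0],[108,-166,45,0],[125,-192,65,0],[137,-209,77,0],[141,-216,79,0],[141,-216,79,0],[141,-216,79,0]], "claw": -0.1}}

```text
clock: 29.67
tool_pos: [0.4393, 0.1127, 0.2017]
ee_rot: [2.261, 2.18, 0.001]
contact_force: [0.2, 0.5, 0.4]
gripper_width: 0.0472
grasp_force: 0.0
```

```bash
python3 - <<'E'
from h import *
im=knob("lid",.030)
for q in pinpoint("lid","wrist")[:1]: print(q,atz("wrist",q["at"],0))
E
```

```text
box [{'box': [275.2, 188.9, 81.5, 79.3], 'score': 0.85}]
[ 39  46  18  21 296] [273.66891892 197.37837838] [0.43732982 0.11400674 0.03      ]
shift [  1.7  -3.  172.1] turn 0 at [0.4401 0.1122 0.2021] yaw 1.533 tilt 0.0015 j [-0.04 -0.36 -0.42  1.51 -0.    1.57] t 29.77
{'at': [274.6, 189.5], 'score': 0.58} [0.43802293 0.11397387 0.        ]
```

Request:
{"method": "arm_command", "body": {"plan": [[1,-1,20,0],[1.5,-1.5,55,0],[1.5,-1.5,90,0],[1.5,-1.5,120,0],[1.5,-1.5,142,0],[1.5,-1.5,155,0],[1.5,-1.5,161,0],[1.5,-1.5,161,0],[1.5,-1.5,161,0]]}}

```text
clock: 30.57
tool_pos: [0.4381, 0.1141, 0.0411]
ee_rot: [2.262, 2.179, 0.001]
contact_force: [-0.3, -0.9, 0.2]
gripper_width: 0.0468
grasp_force: 0.0
```

Request:
{"method": "arm_command", "body": {"plan": [[0,0,0,0],[0,0,0,0],[0,0,0,0],[0,0,0,0],[0,0,0,0],[0,0,0,0],[0,0,0,0]], "claw": 1}}

```text
clock: 31.15
tool_pos: [0.4384, 0.1144, 0.0417]
ee_rot: [2.261, 2.179, 0.002]
contact_force: [-1.3, -0.1, 6.1]
gripper_width: 0.0156
grasp_force: 58.5
```

Request:
{"method": "arm_command", "body": {"plan": [[0,0,-10,0],[0,0,-30,0],[0,0,-65,0],[0,0,-105,0],[0,0,-145,0],[0,0,-180,0],[0,0,-205,0],[0,0,-220,0],[0,0,-220,0],[0,0,-220,0]]}}

```text
clock: 31.98
tool_pos: [0.4377, 0.1145, 0.2612]
ee_rot: [2.261, 2.179, 0.002]
contact_force: [0.4, -0.5, -2.4]
gripper_width: 0.0151
grasp_force: 58.8
```

```bash
python3 - <<'E'
from h import *
im=save("wrist","w14");s=observe();p=s["tool_pos"];Rt=R.from_rotvec(s["ee_rot"]).as_matrix()
print(s["gripper_width"],s["contact_force"],s["grasp_force"])
for q in pinpoint("lid","wrist")[:1]: print(q,Rt.T@(atz("wrist",q["at"],p[2]-.041)-p)*1000)
print(search_frame("lid","wrist")[:1])
# predicted mouth outline extents
q=proj("wrist",[p+Rt@[.0415*np.cos(a),.0415*np.sin(a),.041] for a in np.arange(0,6.29,.1)]);print(q.min(0),q.max(0))
# top edge of lid: brightness profile along column of the centre and at the sides
g=cv2.cvtColor(im,7)
lo,hi=q.min(0),q.max(0)
print(g[int(lo[1])-10:int(lo[1])+12,276]);r=int(q[q[:,0].argmin(),1]);print(r,g[r,int(lo[0])-10:int(lo[0])+12],g[r,int(hi[0])-11:int(hi[0])+11])
go(.6488,-.0365,.28)
E
```

```text
0.015255517902550714 [ 0.50896308 -0.56898326 -0.30511048] 58.82306213599804
{'at': [275.5, 261.9], 'score': 0.97} [ 1.34828428 -1.50453565 40.99994796]
[{'box': [276.9, 258.5, 144.3, 131.6], 'score': 0.64}]
[205.50122759 192.50531532] [351.39600471 322.70031221]
[67 66 67 65 64 65 65 66 63 66 78 87 91 92 95 96 97 97 94 93 94 95]
257 [182 184 182 179 171 160 151 145 184 245 172  87  88 100 104 105 103 104
 104 104 105 106] [106 106 105 103  94  88  86  95 149 170 167 163 162 162 161 162 161 160
 158 157 156 157]
shift [-143.1  217.5  -21.4] turn 0 at [0.4367 0.1145 0.259 ] yaw 1.534 tilt 0.002 j [-0.03 -0.35 -0.31  1.62 -0.    1.57] t 32.13
```

Request:
{"method": "arm_command", "body": {"plan": [[-8,12,-5,0],[-25,38,-12,0],[-46,70,-15,0],[-68,103,-15,0],[-90,137,-15,0],[-110,167,-15,0],[-126,191,-15,0],[-137,208,-15,0],[-142,216,-15,0],[-142.5,217,-15,0],[-142.5,217,-15,0],[-142.5,217,-15,0]]}}

```text
clock: 33.13
tool_pos: [0.6482, -0.0353, 0.2747]
ee_rot: [-2.261, -2.18, 0.001]
contact_force: [0.1, -0.3, -0.7]
gripper_width: 0.015
grasp_force: 58.9
```

```bash
python3 - <<'E'
from h import *
save("wrist","w15");go(.6488,-.0358,.2)
for n,z in (("filter",.108),("lid",observe()["tool_pos"][2]-.041)):
    for q in pinpoint(n,"wrist")[:1]: print(n,q,atz("wrist",q["at"],z))
E
```

```text
shift [-0.6  0.7 75.1] turn 0 at [ 0.6482 -0.0352  0.2751] yaw 1.534 tilt 0.0007 j [-0.26  0.27  0.33  1.63  0.    1.35] t 33.18
lid {'at': [278.2, 263.2], 'score': 0.74} [ 0.64878948 -0.0353941   0.23411742]
```

Request:
{"method": "arm_command", "body": {"plan": [[-0.3,0.4,10,0],[-0.3,0.4,28,0],[-0.3,0.4,44,0],[-0.3,0.4,54,0],[-0.3,0.4,60,0],[-0.3,0.4,64,0],[-0.3,0.4,67,0],[-0.3,0.4,70,0],[-0.3,0.4,72,0],[-0.3,0.4,72,0],[-0.3,0.4,72,0]]}}

```text
clock: 34.2
tool_pos: [0.6494, -0.0363, 0.2036]
ee_rot: [2.262, 2.18, 0.0]
contact_force: [-0.4, -0.2, -0.5]
gripper_width: 0.0151
grasp_force: 58.9
```

Request:
{"method": "arm_command", "body": {"plan": [[0,0,1,0],[0,0,2,0],[0,0,2,0],[0,0,2,0]]}}

```text
clock: 34.53
tool_pos: [0.6493, -0.0363, 0.2013]
ee_rot: [2.262, 2.18, -0.0]
contact_force: [-0.1, 0.3, -0.0]
gripper_width: 0.0153
grasp_force: 58.9
```

Request:
{"method": "arm_command", "body": {"plan": [[0,0,0.5,0],[0,0,1,0],[0,0,1.5,0],[0,0,1.5,0]]}}

```text
clock: 34.87
tool_pos: [0.6493, -0.0363, 0.1997]
ee_rot: [2.262, 2.18, -0.0]
contact_force: [1.2, 0.1, -0.3]
gripper_width: 0.0151
grasp_force: 58.9
```

Request:
{"method": "arm_command", "body": {"plan": [[0,0,0.5,0],[0,0,1,0],[0,0,1,0],[0,0,1,0]]}}

```text
clock: 35.2
tool_pos: [0.6496, -0.0365, 0.1995]
ee_rot: [2.261, 2.179, 0.001]
contact_force: [-0.6, -0.3, 4.9]
gripper_width: 0.0152
grasp_force: 59.4
```

Contact at the expected height (0.199). Releasing.

Request:
{"method": "arm_command", "body": {"plan": [[0,0,0,0],[0,0,0,0],[0,0,0,0],[0,0,0,0],[0,0,0,0],[0,0,0,0]], "claw": -0.1}}

```text
clock: 35.7
tool_pos: [0.6492, -0.0362, 0.1986]
ee_rot: [-2.262, -2.18, 0.0]
contact_force: [0.1, -0.0, 0.5]
gripper_width: 0.0466
grasp_force: 0.0
```

Request:
{"method": "arm_command", "body": {"plan": [[0,0,-8,0],[0,0,-25,0],[0,0,-55,0],[0,0,-90,0],[0,0,-110,0],[0,0,-110,0],[0,0,-110,0],[0,0,-110,0]]}}

```text
clock: 36.37
tool_pos: [0.6492, -0.0363, 0.3082]
ee_rot: [-2.262, -2.18, 0.001]
contact_force: [0.1, -1.0, -1.1]
gripper_width: 0.0471
grasp_force: 0.0
```

```bash
python3 - <<'E'
from h import *
s=observe();print(s["tool_pos"],s["gripper_width"],s["contact_force"])
im=save("wrist","w16")
for n,z in (("lid",.158),("filter",.108)):
    for q in pinpoint(n,"wrist")[:1]: print(n,q,atz("wrist",q["at"],z),proj("wrist",[.6475,-.0355,z]))
# lid knob and mouth circle
e=proj("wrist",[.648,-.0355,.19])[0];x0,y0=np.int32(e-35);cr=im[y0:y0+70,x0:x0+70]
n,l,st,ce=cv2.connectedComponentsWithStats((cr.max(2)<40).astype(np.uint8))
for i in range(1,n):
    if st[i,4]>60: print(st[i],ce[i]+[x0,y0],atz("wrist",ce[i]+[x0,y0],.19))
q=proj("wrist",[[.6475+.0415*np.cos(a),-.0355+.0415*np.sin(a),.158] for a in np.arange(0,6.29,.1)]);print("mouth",q.min(0),q.max(0),search_frame("lid","wrist")[:1])
E
```

```text
[ 0.64921567 -0.0362687   0.30823637] 0.04706398615097224 [ 0.07763711 -0.95436547 -1.11319079]
lid {'at': [274.8, 204.2], 'score': 0.95} [ 0.64671402 -0.03405484  0.158     ] [[275.76068022 205.74762891]]
[ 24  22  22  26 441] [275.93424036 216.50793651] [ 0.64773433 -0.03446457  0.19      ]
mouth [228.7234742  158.72389818] [322.95042919 248.87228717] [{'box': [280.1, 202.9, 96.3, 93.9], 'score': 0.95}]
```

```bash
python3 -c "
from workcell import *
print(job_done())"
```

```text
the job is handed in; nothing more can be done
None
```

I built the stack on the scale in the required order (spotted mug, filter, press, lid), kept the arm away from the striped mugs, and handed the job in at about 36 s; the last wrist measurements showed the lid seated and level, but the hand-in returned no verdict.

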